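# Hold back the edge sander's idler arm for a belt change

### The arm

A 6-joint arm with a two-finger parallel gripper is mounted at the origin on the work surface. World frame = base frame: x ahead of the robot, y to its left, z up, the work surface at z = 0. Lengths are in m, angles in degrees, forces in N, time in s.
With the tool pointing down it reaches from about 0.325 to 0.775 m from the base axis. Payload 5.5 kg.
Tool frame: the origin (TCP) lies at the centre of the arm's flange, where the gripper is bolted on; the fingertips stand 182 mm ahead of it and the grasp point (between the pads) lies 163 mm ahead of it; z points along the fingers, y is the direction in which the jaws open and shut (so a half turn about z gives the same grasp; the last joint's range is limited). The gripper opens to 88 mm and grips with 3 to 60 N. Pads are 20 mm wide; open, the fingers measure 115 mm over their backs; the gripper's body (75 mm by 178 mm) begins 61 mm behind the grasp point.
Start: joints at [-79.28, 5.22, 70.514, -0, 104.267, -3.249], TCP at [0.145, -0.582, 0.405] pointing down, gripper open.
Joint ranges: [-164.24, 164.24], [-49.07, 125.15], [9.68, 141.18], [-86.29, 266.29], [3.28, 154.24], [-151.56, 151.56]. Speed limits (degrees/s): [147.25, 147.25, 172.46, 180, 180, 180].

### API

Orientations are given as [roll, pitch, yaw] about the fixed x, y, z axes, in that order (R = Rz(yaw) Ry(pitch) Rx(roll)).
In Python, from station import r gives the robot as it stands. The module is installed in compiled form; this text tells all that it offers. Calls block until the motion is done:
- r.reach(position, orientation): joint-space move of the TCP to a pose.
- r.servo_line(position, rotation=None, speed=0.15): straight line of the TCP; rotation=None keeps the orientation; speed is the mean speed in m/s.
- r.move_joints(angles): joint-space move.
- r.let_go() and r.grab(squeeze=None): open the fingers fully, or close them until they stop; squeeze is the grip in N (None keeps the last).
- r.wait(seconds).
- r.inverse_kinematics(position, orientation): joint angles nearest the present ones, or None.
- r.sense(): the state.
- r.snapshot(name): name is "side" or "top"; returns a dict with "frame" (384x512x3 uint8, red, green, blue), "fx", "fy", "cx", "cy" (pixels), "R" (3x3) and "t" (3): a world point X has camera coordinates R X + t. Camera axes: x right, y down, z forward; pixel columns grow to the right and rows downward; lengths in m; the calibration is good to about 2 mm. A picture is of the moment at which its call begins. There is no depth.
A pose or a line that the arm cannot do raises r.IKError and nothing moves.
- r.hand_in(): hands the job in, once; it reports no verdict.
The state is a dict: "clock": time; "joints": joint angles; "joint_vel": joint speeds; "joint_torque": joint torques, N m; "tcp_pos": TCP position; "orientation": TCP orientation; "contact_force": force on the tool from outside, world axes, zero at the start; "torque": the same for the moment, N m; "opening": finger opening in m.
Only numpy, scipy, OpenCV 4.12 (cv2) and the standard library are available. Lean on these libraries where they do the work, as an engineer would, in place of code of your own. Each camera call takes 0.05 s, during which the arm holds its last target.

### The job

I want to slip a new belt onto the green bench edge sander. Pull the red lock knob on the idler arm straight up to its stop while the arm is still at rest; then, with the arm unlocked, swing it against its spring all the way to its stop on the robot's side, and finish holding it there with the gripper - do not let go. Leave everything else on the table and on the sander where it is.

Things in the scene. Friction and masses are not known exactly. Their poses are not given: they have to be found in the camera images.
- knob_grip (a point): centre (half-way up) of the red round lock knob, 26 mm across and 28 mm tall, upright on a 20 mm collar near the free end of the idler arm; the collar stands 13 mm on the arm, so the knob's underside is 14 mm above the arm's flat top and its centre 28 mm above it; pushed in, the centre is 128 mm above the table. Nothing on the sander but this knob rises above 115 mm. It may be gripped from above, straight down.
- pivot_axis (a point): point on the upright axis about which the idler arm swings, at the height of the pushed-in knob's centre (128 mm above the table); the knob's axis is 130 mm from it. Its z axis is up and it turns with the sander
- lock_knob (a joint): how far the sprung lock knob is pulled up out of the arm, m: 0 pushed in (start), 0.018 at its stop. Its spring pulls back with about 3 N at 0 and 6.5 N at the stop. Under it a pin sits in a notch of the brass index plate and blocks the arm; the pin clears the plate from about 0.012 up. Once the arm has swung by more than about 0.1 rad the pin can only drop onto the plate's top, which does not hold the arm
- idler_arm (a joint): swing of the aluminium idler arm (150 x 28 x 12 mm, flat top 100 mm above the table, black rubber drum under it) about its pivot, rad: 0 at rest (start), growing anticlockwise seen from above, 0.85 at its stop. With the knob pushed in it is locked (a few hundredths of a rad of play). Its spring pulls back towards 0 with about 3 N at the knob at 0 and 8 N at the stop, and the arm flies back if let go
- sander: the fixed green bench edge sander, base 220 x 380 x 30 mm (x by y by height); origin at table height, under the base, 10 mm from its middle along y. In its own frame the pivot is at x 60, y 60 mm and the knob at rest at x -5, y 173 mm; at the arm's stop the knob is at about x -69, y 83 mm, so it swings towards its -x side (the robot's side) and towards the grey motor and fixed drum at -y
- cleaning_block: bystander, not to be disturbed: abrasive-belt cleaning block, reddish, 30 x 110 x 25 mm, lying on the sander's base; origin in the centre of its underside
- mallet: bystander, not to be disturbed: wooden-handled hammer lying on the table
- awl: bystander, not to be disturbed: screwdriver-like awl lying on the table
- paint_jar: bystander, not to be disturbed: small amber jar of edge paint with a white lid and a paper label, 52 mm across, 60 mm tall; origin in the centre of its underside
- glue_bottle: bystander, not to be disturbed: white bottle with an orange cap, 56 mm across, 140 mm tall; origin in the centre of its underside
- weight: bystander, not to be disturbed: brass weight, 60 mm across, 58 mm tall; origin in the centre of its underside
- sample_strip: bystander, not to be disturbed: stiff brown board strip, 160 x 40 x 12 mm; origin in the centre of its underside

How it is judged (in metres and radians):
On the way:
1. the lock knob is pulled up to its stop with the arm still at rest (value of joint lock_knob above 0.0155 m and value of joint idler_arm below 0.15 rad), for 0.1 s.
At the end, for the whole second after the job is handed in: The idler arm stands within 0.06 rad of its stop (joint above 0.79 rad), held there by the gripper's fingers (contact of more than 2 N with arm or knob) and propped by nothing else, and every bystander is within 30 mm of where it began (value of joint idler_arm above 0.79 rad and contact force between the fingers and idler_arm above 2 N and contact force between each of cleaning_block, mallet, awl, paint_jar, glue_bottle, weight, sample_strip and idler_arm below 1 N and distance of each of cleaning_block, mallet, awl, paint_jar, glue_bottle, weight, sample_strip from where it was at the start of the episode below 0.03 m); the arm keeps its last pose, push and grip.
It fails at once if a bystander is shifted by more than 40 mm (distance of any of cleaning_block, mallet, awl, paint_jar, glue_bottle, weight, sample_strip from where it was at the start of the episode above 0.04 m).
It also fails if it takes over 32 s, if anything falls off the work surface, if the arm or the gripper's body presses on something with over 40 N, if the wrist force passes 120 N, or if a joint passes its speed limit or range.

## Working session

There is one attempt and no reset: what is moved stays moved. The work goes in short steps, each a Python script; the robot and the scene stay as the last script left them, time stands still between calls to the robot, and variables do not carry over. Pictures are saved under pics/ and viewed, and the job is handed in when it is done.

```bash
mkdir -p pics
python3 - <<'E'
from station import r
import cv2,numpy as np
for n in("side","top"):
    s=r.snapshot(n); cv2.imwrite(f"pics/{n}0.png",s["frame"][:,:,::-1])
    print(n,s["fx"],s["cx"],s["cy"],np.round(s["R"],3).tolist(),np.round(s["t"],3), np.round(-np.array(s["R"]).T@s["t"],3))
st=r.sense();print(st)
E
```

```text
side 378.07964024509386 257.3820576399235 187.95628007052468 [[-0.961, -0.276, -0.0], [-0.189, 0.659, -0.727], [0.201, -0.699, -0.686]] [0.486 0.209 1.185] [0.268 0.825 0.965]
top 404.7256198326759 256.6961121465361 201.07175023439066 [[0.065, -0.998, -0.004], [-0.977, -0.063, -0.203], [0.202, 0.017, -0.979]] [-0.096  0.541  1.328] [ 0.267 -0.084  1.41 ]
{'clock': 0.1, 'joints': array([-7.92810625e+01,  5.25834054e+00,  7.05740971e+01,  7.52053886e-04,
        1.04266872e+02, -3.24701743e+00]), 'joint_vel': array([-0.06886024, -0.06259507, -0.21210218, -0.03814601,  0.08626848,
       -0.03300694]), 'joint_torque': array([ 2.18223417e-03, -4.47857523e+01, -4.07569206e+01,  7.00221048e-02,
        2.84451741e-02, -1.23301179e-04]), 'tcp_pos': array([ 0.14483391, -0.58230991,  0.40363313]), 'orientation': array([-1.79900891e+02, -6.35297588e-03,  1.39661342e+01]), 'contact_force': array([ 0.25535667, -0.79298213, -0.47962524]), 'torque': array([ 0.03454745, -0.01243474,  0.02339535]), 'opening': 0.08799974306605293}
```

View pics/side0.png

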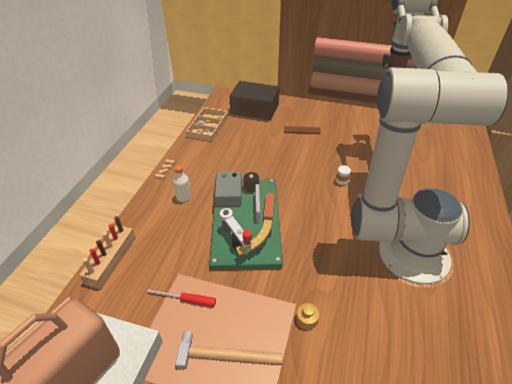

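View pics/top0.png

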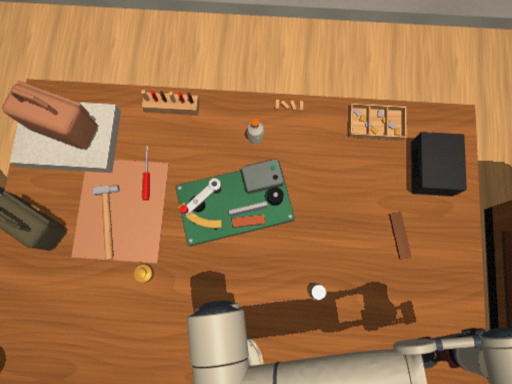

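The top view shows the red knob near (184,209), the pivot near (215,185) and the green base from (178,160) to (294,243). In the side view the knob is near (247,236). Next I'll measure both.

```bash
cat > h.py <<'E'
from station import r
import cv2,numpy as np
def ray(s,u,v):
    R=np.array(s["R"]);c=-R.T@np.array(s["t"])
    d=R.T@np.array([(u-s["cx"])/s["fx"],(v-s["cy"])/s["fy"],1]);return c,d
def onz(s,u,v,z):
    c,d=ray(s,u,v);return c+d*(z-c[2])/d[2]
def proj(s,X):
    p=np.array(s["R"])@X+s["t"];return np.array([s["fx"]*p[0]/p[2]+s["cx"],s["fy"]*p[1]/p[2]+s["cy"]])
def tri(a,b):
    A=np.zeros((3,3));q=np.zeros(3);L=[]
    for c,d in(a,b):
        d=d/np.linalg.norm(d);P=np.eye(3)-np.outer(d,d);A+=P;q+=P@c;L.append((c,P))
    X=np.linalg.solve(A,q);return X,[np.linalg.norm(P@(X-c)) for c,P in L]
def blobs(s,box,lo,hi,amin=6):
    x0,y0,x1,y1=box;h=cv2.cvtColor(s["frame"],cv2.COLOR_RGB2HSV)[y0:y1,x0:x1]
    m=cv2.inRange(h,lo,hi)
    if lo[0]==0: m|=cv2.inRange(h,(180-hi[0],lo[1],lo[2]),(180,hi[1],hi[2]))
    n,l,st,ce=cv2.connectedComponentsWithStats(m)
    return [(st[i,4],ce[i]+[x0,y0],st[i,:4]+[x0,y0,0,0]) for i in range(1,n) if st[i,4]>=amin],m
E
python3 - <<'E'
from h import *
S=r.snapshot("side");T=r.snapshot("top")
bt,_=blobs(T,(170,190,200,225),(0,190,90),(6,255,255));bs,_=blobs(S,(225,220,265,255),(0,190,90),(6,255,255))
print(bt);print(bs)
a=max(bt,key=lambda b:b[0])[1];b=max(bs,key=lambda b:b[0])[1]
print("tri",tri(ray(T,*a),ray(S,*b)),onz(T,*a,.128),onz(S,*b,.128))
for nm,s,box in(("top",T,(165,145,310,255)),("side",S,(195,160,300,280))):
    bl,m=blobs(s,box,(55,80,30),(90,255,255),1)
    k=cv2.morphologyEx(m,cv2.MORPH_CLOSE,np.ones((3,3)))
    c=cv2.findContours(k,cv2.RETR_EXTERNAL,cv2.CHAIN_APPROX_NONE)[0]
    c=max(c,key=cv2.contourArea).reshape(-1,2)+np.array(box[:2])
    P=np.array([onz(s,u,v,.03)[:2] for u,v in c],np.float32)
    rc=cv2.minAreaRect(P);print(nm,rc,cv2.boxPoints(rc).round(3).tolist())
def up(s,b,n,k):
    x0,y0,x1,y1=b;im=cv2.resize(s["frame"][y0:y1,x0:x1],None,fx=k,fy=k,interpolation=cv2.INTER_CUBIC);cv2.imwrite(n,im[:,:,::-1])
up(T,(170,150,300,250),"pics/tz.png",6);up(S,(200,160,290,275),"pics/sz.png",5)
E
```

```text
[(np.int32(49), array([183.14285714, 208.79591837]), array([179, 205,   9,   8]))]
[(np.int32(24), array([246.08333333, 233.375     ]), array([244, 231,   7,   9]))]
tri (array([0.48929163, 0.17094275, 0.13737846]), [np.float64(0.0005081716060551915), np.float64(0.0005081716060552743)]) [0.49041495 0.17275648 0.128     ] [0.49232454 0.16349822 0.128     ]
top ((0.5415455102920532, 0.016814380884170532), (0.21564826369285583, 0.3737078011035919), 17.557132720947266) [[0.38199999928474426, 0.16200000047683716], [0.4950000047683716, -0.1940000057220459], [0.7009999752044678, -0.1289999932050705], [0.5879999995231628, 0.22699999809265137]]
side ((0.5255039930343628, 0.07251490652561188), (0.2140689194202423, 0.2938084304332733), 17.9366397857666) [[0.3779999911785126, 0.17900000512599945], [0.4690000116825104, -0.10000000149011612], [0.6729999780654907, -0.03400000184774399], [0.5820000171661377, 0.24500000476837158]]
```

View pics/tz.png

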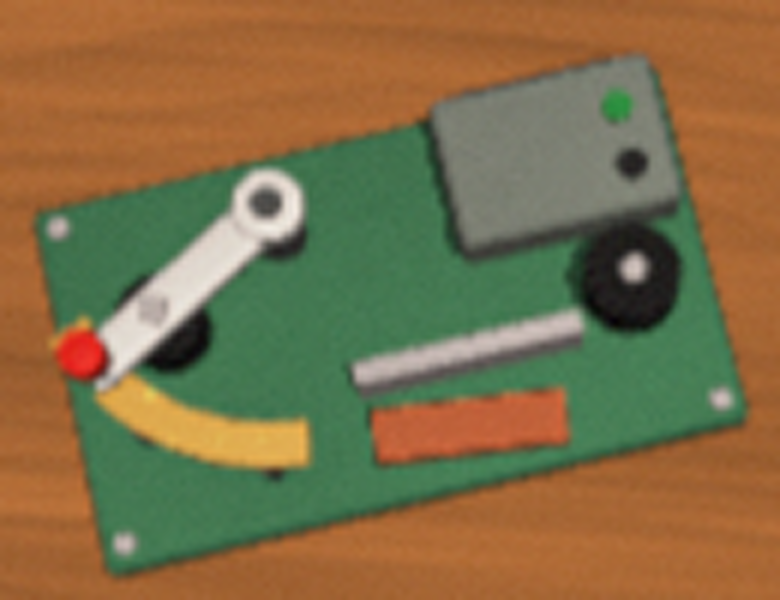

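View pics/sz.png

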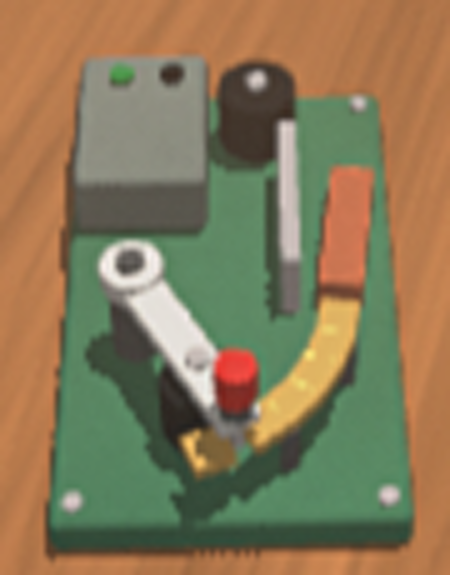

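The top zoom shows the knob at (81,355), the pivot at (267,202) and base screws at (59,228), (124,544), (722,398). The side zoom shows the whole knob centred at (237,381); my mask had caught only its lit part.

Run:
```python
from h import *
S=r.snapshot("side");T=r.snapshot("top")
t=lambda x,y:ray(T,(x-2.5)/6+170,(y-2.5)/6+150)
s=lambda x,y:ray(S,(x-2)/5+200,(y-2)/5+160)
for n,a,b in(("knob",t(81,355),s(237,381)),("piv",t(267,202),s(131,263)),("scrA",t(59,228),s(73,502)),("scrB",t(124,544),s(389,495)),("scrC",t(722,398),s(358,103))):
    X,e=tri(a,b);print(n,X.round(4),e[0].round(4))
# red masks, wide
for nm,sn,box in(("t",T,(170,190,200,225)),("s",S,(235,222,260,250))):
    bl,m=blobs(sn,box,(0,170,50),(7,255,255));print(nm,bl)
bt=max(blobs(T,(170,190,200,225),(0,170,50),(7,255,255))[0],key=lambda b:b[0])[1]
bs=max(blobs(S,(235,222,260,250),(0,170,50),(7,255,255))[0],key=lambda b:b[0])[1]
print(tri(ray(T,*bt),ray(S,*bs)),onz(T,*bt,.132),onz(S,*bs,.128))
```

```text
knob [0.4885 0.1724 0.1296] 0.0017
piv [0.5851 0.083  0.1068] 0.0015
scrA [0.5802 0.2125 0.0324] 0.0012
scrB [0.3992 0.1563 0.0337] 0.0008
scrC [ 0.5051 -0.1784  0.0328] 0.0009
t [(np.int32(53), array([183.03773585, 208.69811321]), array([179, 205,   9,   8]))]
s [(np.int32(77), array([246.68831169, 235.33766234]), array([243, 230,   8,  12]))]
(array([0.48893155, 0.17233752, 0.13117825]), [np.float64(0.0012118661279997465), np.float64(0.001211866127999874)]) [0.49001322 0.17232492 0.132     ] [0.48852236 0.16992144 0.128     ]
```

The pose is consistent. The screws give a yaw of about 17.4° and an origin near (0.546, 0.008). That predicts the knob at (0.489, 0.171) against (0.4888, 0.172) measured, and puts it 131 mm from the pivot where 130 is given. Now I'll move above the knob.

```bash
cat >> h.py <<'E'
K=np.array([.489,.1718]);PV=np.array([.5849,.0828])
rad=np.linalg.norm(K-PV);a0=np.arctan2(*(K-PV)[::-1])
def pose(q,z): # arm swing q, grasp point height z
    p=PV+rad*np.array([np.cos(a0+q),np.sin(a0+q)])
    return [p[0],p[1],z+.163],[180,0,np.degrees(a0+q)-180]
def show():
    s=r.sense();print(round(s["clock"],2),s["tcp_pos"].round(4),s["orientation"].round(1),"F",s["contact_force"].round(1),"op",round(s["opening"],4),"j",s["joints"].round(1));return s
E
python3 - <<'E'
from h import *
print(rad,np.degrees(a0))
for q in(0,.4,.85):print(r.inverse_kinematics(*pose(q,.15)))
r.reach(*pose(0,.23));show()
S=r.snapshot("side");T=r.snapshot("top")
cv2.imwrite("pics/s1.png",cv2.resize(S["frame"][130:290,170:330],None,fx=3.7,fy=3.7)[:,:,::-1])
cv2.imwrite("pics/t1.png",cv2.resize(T["frame"][140:260,150:310],None,fx=4,fy=4)[:,:,::-1])
E
```

```text
0.130835048821025 137.13714178176735
[ 1.55966252e+01 -7.36414586e+00  9.22148261e+01 -2.54444375e-14
  9.51493198e+01  1.48459483e+02]
[ 1.13538347e+01 -1.35882349e+01  9.76932584e+01 -2.54444375e-14
  9.58949766e+01  1.21298381e+02]
[ 4.44975978e+00 -1.67006188e+01  1.00270119e+02 -2.54444375e-14
  9.64305002e+01  8.86112054e+01]
3.22 [0.4892 0.1713 0.393 ] [180.   -0.  -42.9] F [-1.   0.9  0.4] op 0.0882 j [ 15.5  -7.5  84.2  -0.  103.3 148.4]
```

View pics/s1.png

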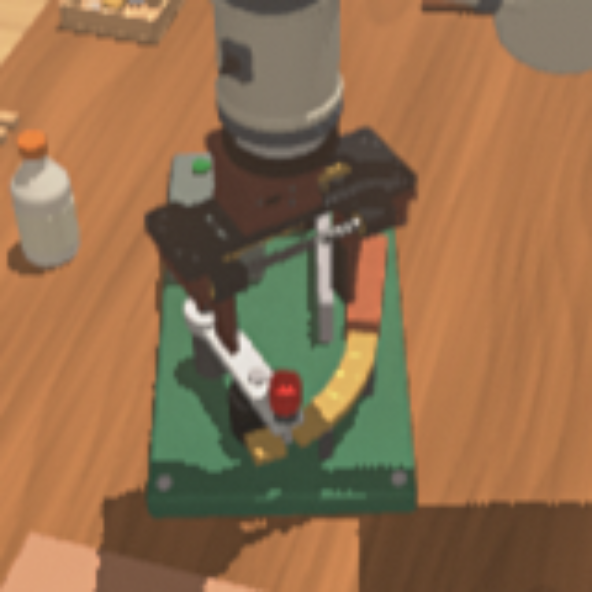

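The open fingers, at about (225,320) and (345,260), straddle the line of the knob across the arm. The bottle and block are clear. I'll descend to knob height, grip gently, then firmly.

Run:
```python
from h import *
p,o=pose(0,.130)
r.servo_line(p,o,speed=.1);show()
S=r.snapshot("side")
r.grab(10);show()
r.grab(45);show()
S2=r.snapshot("side")
cv2.imwrite("pics/s2.png",np.hstack([cv2.resize(x["frame"][150:270,190:300],None,fx=3.6,fy=3.6) for x in(S,S2)])[:,:,::-1])
```

```text
4.47 [0.4892 0.1719 0.294 ] [-179.9   -0.   -42.9] F [-0.1  0.2  0.7] op 0.0877 j [ 15.6  -7.1  93.9  -0.   93.1 148.5]
5.49 [0.4891 0.1721 0.293 ] [-179.9    0.   -42.8] F [ 1.3  2.3 -0.3] op 0.0258 j [ 15.6  -7.   94.    0.   93.  148.5]
5.71 [0.4891 0.172  0.293 ] [-180.     0.   -42.8] F [ 1.6  3.4 -1.1] op 0.0253 j [ 15.6  -7.   94.    0.   93.1 148.5]
```

View pics/s2.png

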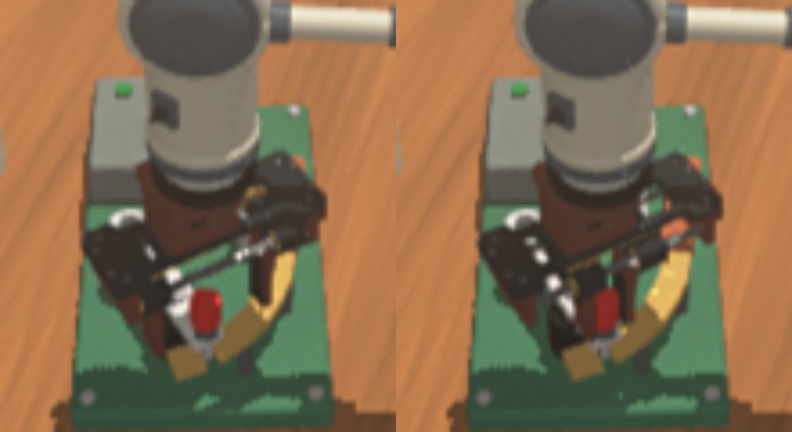

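The right frame shows the knob between the closed fingers. The opening is 25.3 mm against a 26 mm knob, so the grip is on the diameter. I'll pull straight up and watch the force.

Run:
```python
from h import *
s=r.sense();p0=s["tcp_pos"].copy()
z0=p0[2]
for dz in(.006,.012,.017,.019,.0205):
    p=pose(0,.130)[0]; p[2]+=dz
    r.servo_line(p,speed=.04); r.wait(.1)
    s=r.sense();print(dz,round(s["tcp_pos"][2]-z0,4),s["tcp_pos"].round(4),s["contact_force"].round(1),round(s["opening"],4))
    if s["contact_force"][2]<-22:break
r.wait(.2);show()
S=r.snapshot("side")
cv2.imwrite("pics/s3.png",cv2.resize(S["frame"][150:270,190:300],None,fx=4.8,fy=4.8)[:,:,::-1])
```

```text
0.006 0.0056 [0.489  0.1719 0.2987] [ 3.6  4.2 -3.6] 0.025
0.012 0.0113 [0.4889 0.1717 0.3043] [ 2.6  3.4 -5.9] 0.0254
0.017 0.0168 [0.4889 0.1718 0.3098] [ 2.3  2.5 -5.9] 0.0252
0.019 0.0182 [0.4889 0.1717 0.3112] [  3.4   2.  -12.1] 0.0256
0.0205 0.0184 [0.4889 0.1715 0.3114] [  4.9   0.2 -23.5] 0.0256
7.83 [0.4889 0.1715 0.3114] [ 1.798e+02  1.000e-01 -4.290e+01] F [  5.1   0.3 -24.8] op 0.025 j [ 15.6  -7.3  92.3  -0.   95.2 148.5]
```

View pics/s3.png

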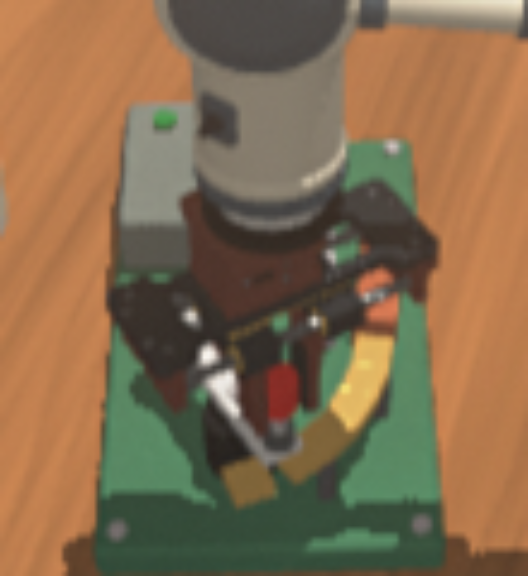

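The force jumped from about 6 N to 24 N at 18.2 mm of travel, which is the stop, and the arm is still at rest. I'll ease the pull slightly and swing along the arc, turning the gripper with the arm.

Run:
```python
from h import *
Z=.130+.0185
for q in list(np.linspace(0,.8,9))+[.83]:
    p,o=pose(q,Z)
    r.servo_line(p,o,speed=.06)
    s=r.sense();t=s["tcp_pos"][:2]-PV;a=np.arctan2(t[1],t[0]);F=s["contact_force"]
    er=np.array([np.cos(a),np.sin(a)]);et=np.array([-er[1],er[0]])
    print(round(q,2),"q",round((a-a0)%(2*np.pi) if a<0 else a-a0,3),"rad",np.linalg.norm(t).round(4),"z",s["tcp_pos"][2].round(4),"Fr %.1f Ft %.1f Fz %.1f"%(F[:2]@er,F[:2]@et,F[2]),round(s["opening"],4),round(s["clock"],2))
    if np.linalg.norm(F)>45:print("stop");break
S=r.snapshot("side");T=r.snapshot("top")
cv2.imwrite("pics/s4.png",np.hstack([cv2.resize(S["frame"][150:270,190:300],(396,432)),cv2.resize(T["frame"][150:250,170:270],(400,432))])[:,:,::-1])
```

```text
0.0 q 0.001 rad 0.1309 z 0.3113 Fr -0.8 Ft -3.8 Fz -19.4 0.0252 8.13
0.1 q 0.1 rad 0.1308 z 0.3113 Fr -3.1 Ft -3.8 Fz -20.4 0.0253 8.5
0.2 q 0.199 rad 0.1306 z 0.3113 Fr -4.0 Ft -4.5 Fz -20.1 0.0254 8.87
0.3 q 0.299 rad 0.1305 z 0.3113 Fr -6.3 Ft -4.6 Fz -21.9 0.0255 9.23
0.4 q 0.398 rad 0.1304 z 0.3113 Fr -7.1 Ft -5.1 Fz -21.9 0.0253 9.6
0.5 q 0.498 rad 0.1303 z 0.3113 Fr -7.8 Ft -5.2 Fz -23.0 0.0254 9.97
0.6 q 0.597 rad 0.1302 z 0.3113 Fr -9.3 Ft -6.2 Fz -23.7 0.0249 10.33
0.7 q 0.696 rad 0.1301 z 0.3113 Fr -9.9 Ft -5.8 Fz -24.0 0.0251 10.7
0.8 q 0.795 rad 0.13 z 0.3113 Fr -10.9 Ft -6.8 Fz -24.0 0.0255 11.07
0.83 q 0.824 rad 0.13 z 0.3113 Fr -11.3 Ft -4.8 Fz -23.8 0.0253 11.32
```

View pics/s4.png

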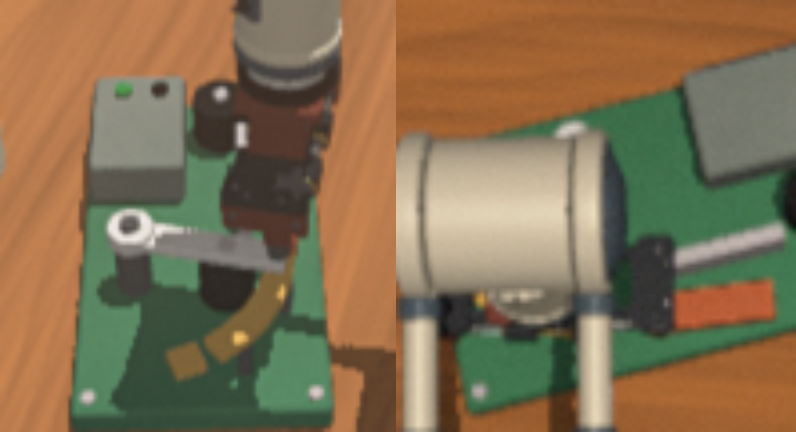

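The arm is nearly at the stop, still gripped (25.3 mm opening), and the block is untouched. The tangential force follows the spring, so I'll move on in small steps until it shows the stop.

Run:
```python
from h import *
Z=.130+.0182
def pp(q):
    p=PV+.130*np.array([np.cos(a0+q),np.sin(a0+q)]);return [p[0],p[1],Z+.163],[180,0,np.degrees(a0+q)-180]
for q in(.84,.85,.86,.87,.88,.89):
    r.servo_line(*pp(q),speed=.03);r.wait(.15)
    s=r.sense();t=s["tcp_pos"][:2]-PV;a=np.arctan2(t[1],t[0])%(2*np.pi);F=s["contact_force"]
    er=np.array([np.cos(a),np.sin(a)]);et=np.array([-er[1],er[0]])
    Ft=F[:2]@et
    print(q,"q",round(a-a0,4),"rad",np.linalg.norm(t).round(4),"Fr %.1f Ft %.1f Fz %.1f"%(F[:2]@er,Ft,F[2]),round(s["opening"],4),round(s["clock"],2))
    if Ft<-22:break
r.wait(.3);show()
S=r.snapshot("side");T=r.snapshot("top")
cv2.imwrite("pics/s5.png",np.hstack([cv2.resize(S["frame"][150:270,190:300],(396,432)),cv2.resize(T["frame"][150:250,170:270],(400,432))])[:,:,::-1])
cv2.imwrite("pics/t5.png",T["frame"][:,:,::-1])
# arm direction check, side view: predicted arm tip/pivot pixels
for q in(.75,.85):
    print(q,[proj(S,np.r_[PV+d*np.array([np.cos(a0+q),np.sin(a0+q)]),.1]).round(1) for d in(0,.06,.14)])
```

```text
0.84 q 0.8332 rad 0.1296 Fr -6.9 Ft -4.3 Fz -19.7 0.0253 11.82
0.85 q 0.8429 rad 0.1296 Fr -6.8 Ft -5.7 Fz -20.2 0.0252 12.22
0.86 q 0.8518 rad 0.1296 Fr -7.3 Ft -6.8 Fz -20.4 0.0251 12.62
0.87 q 0.8568 rad 0.1296 Fr -7.6 Ft -9.9 Fz -20.8 0.0253 13.02
0.88 q 0.8621 rad 0.1296 Fr -7.2 Ft -15.2 Fz -19.9 0.0255 13.42
0.89 q 0.8672 rad 0.1296 Fr -7.6 Ft -17.7 Fz -20.5 0.0248 13.82
14.12 [0.4563 0.0674 0.3113] [-1.795e+02 -1.000e-01  8.200e+00] F [  5.7  18.1 -19.6] op 0.0255 j [  4.  -16.5 100.3   0.5  96.1  85.9]
0.75 [array([225.6, 213.5]), array([244. , 217.5]), array([269.1, 222.8])]
0.85 [array([225.6, 213.5]), array([244.5, 216.1]), array([270. , 219.5])]
```

View pics/s5.png

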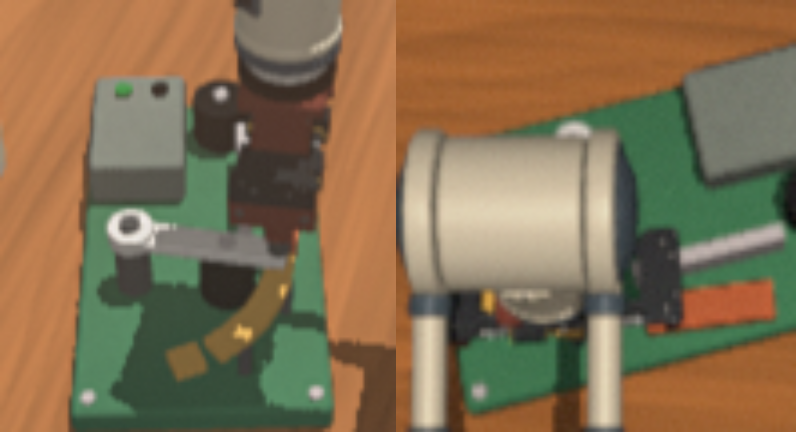

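View pics/t5.png

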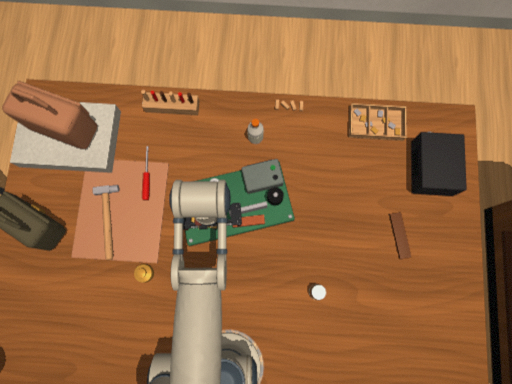

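The stop shows clearly: the force slope changes at a gripper angle of about 0.855 rad, and Ft rises from 7 to 18 N for only 0.015 rad more. The arm is visible at the predicted place, and the bystanders are where they were in the first picture. Handing in with the grip held.

Run:
```python
from h import *
T0=cv2.imread("pics/top0.png")[:,:,::-1];T=r.snapshot("top")["frame"]
d=(np.abs(T.astype(int)-T0).max(2)>60).astype(np.uint8)
for n,(x0,y0,x1,y1) in dict(mallet=(90,180,122,262),awl=(138,145,154,204),jar=(308,282,330,302),glue=(244,118,268,146),weight=(132,262,156,286),strip=(385,208,412,262),block=(245,212,268,230)).items():print(n,d[y0:y1,x0:x1].sum())
show();r.hand_in();
```

```text
mallet 0
awl 0
jar 83
glue 0
weight 0
strip 0
block 0
14.27 [0.4563 0.0674 0.3113] [-1.795e+02 -1.000e-01  8.200e+00] F [  5.   18.9 -20. ] op 0.0251 j [  4.  -16.5 100.3   0.5  96.1  85.9]
the job is handed in; nothing more can be done
```

The lock knob was pulled to its stop with the arm at rest, and the idler arm was swung to its stop on the robot's side. I handed in at 14.3 s with the gripper still holding it there; no verdict is reported.

- **Knob:** I gripped it across its diameter (25.3 mm opening on a 26 mm knob) and pulled straight up. The stop showed at about 18.2 mm of travel, where the force jumped from about 6 N to 24 N. The arm was still at 0 rad, and I held this for more than 0.3 s.
- **Swing:** I followed the arc about the pivot, turning the gripper with the arm. The stop showed as a force rise at about 0.855 rad measured at the gripper. The final reading of 0.867 rad is past the 0.85 stop, and I put that down to flex and about 1–2 mm of measurement error. The last side push was about 18 N, with the knob still held up.
- **Bystanders:** Comparing the top pictures before and after showed no change at the mallet, awl, glue bottle, weight, sample strip and the visible part of the cleaning block. The paint jar area differed by 83 pixels. The robot's shadow lay beside the jar in the first picture and is gone in the last, which probably explains it. The jar itself is at the same pixel, about (318,292), and the robot never went near it.
- **Not checked:** I could not read the joint values directly, so the arm angle comes from the gripper's position, the force and the side view, which agree.

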